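# Wind the musical box and set it playing

## Task

The musical box is held upside down in its frame so its movement can be tried. Wind its brass key clockwise until the spring is full and the key comes up firm against its stop, without forcing it, then slide the black stop knob all the way over to the green dot so that it plays. Let go, and leave the carver's tools and the panel where they are.

Things in the scene. Friction and masses are not known exactly. Their poses are not given: they have to be found in the camera images.
- box: Walnut musical box, 160 x 260 mm, fixed upside down in a cork-lined frame 220 x 320 mm. Origin on the bench top under its centre; x across its 160 mm width, y along its 260 mm length, z up. Its flat underside faces up, 105 mm above the bench; feet 26 mm square, 16 mm high, stand on its corners at x = +-66, y = +-116 mm
- key: Brass butterfly winding key. Origin on its vertical axis (box x = 0, y = +55 mm) at the box's underside; z up, x along the wings. The wings are one flat upright blade 66 mm across (x), 8 mm thick (y), from 14 to 44 mm above the underside. Clockwise from above winds the spring, against 0.1 to 0.19 N m; a ratchet holds it every 20 degrees, so when let go it springs back less than that
- key_grip (a point): Middle of the key's blade, on the axis, 29 mm above the box's underside (134 mm above the bench); same axes as the key
- mainspring: Spring and stopwork, hidden in the box 30 mm under the key, on its axis. Its pose tells nothing of the wind: 3.6 to 5.5 rad of turning are left at the start, and the end is felt: there the key stiffens at once, by some 0.15 N m for each further 0.1 rad. A further 0.1 to 0.4 N m is firm; over 0.7 N m strains it
- slide_knob (a point): Middle of the stop knob, 11 mm above the box's underside: black block 20 mm wide (box x), 16 mm (box y), from 2 to 20 mm above the underside, on a brass track at box x = 0. Starts at the red dot (box y = -30 mm) and slides along box -y, away from the key, to the green dot (box y = -70 mm) with 3 to 5 N
- slide (a joint): How far the stop knob has been slid, m: 0 at the red dot (stopped), 0.040 at the green dot (end of its track). Off the red dot the movement begins to play
- drum (a joint): Turn, rad, of the pinned brass drum (22 mm thick, 110 mm long) seen through the sound hole in the underside. Still while stopped; turns at 0.5 rad/s or more while the box plays, and the key then turns slowly back
- mallet: Carver's round wooden mallet standing on its head, 88 mm thick and 227 mm high; origin under its foot. Leave it
- gouge: Gouge lying on the bench, 225 mm long, pear-shaped wooden handle 36 mm thick; origin at the ferrule, x towards the handle's end. Leave it
- tub: Small clear plastic tub, 72 mm across and 50 mm high; origin under its foot. Leave it
- panel: Limewood panel with carving begun, 130 x 190 x 18 mm; origin under its middle. Leave it

How it is judged:
By the outcome, as a careful person would: the job done as asked, in the order asked, and still so for the second after the job is handed in, with the robot touching nothing.
It also fails if it takes over 72 s, if anything falls off the work surface, if the arm or the gripper's body presses on something with over 40 N, if the wrist force passes 120 N, or if a joint passes its speed limit or range.

## Robot

A 6-joint arm with a two-finger parallel gripper is mounted at the origin on the work surface. World frame = base frame: x ahead of the robot, y to its left, z up, the work surface at z = 0. Lengths are in m, angles in rad, forces in N, time in s.
With the tool pointing down it reaches from about 0.35 to 0.725 m from the base axis. Payload 4.3 kg.
Tool frame: the origin (TCP) lies on the centre line of the jaws, within the pads' length; the fingertips stand 25 mm ahead of it and the grasp point (between the pads) lies 6 mm ahead of it; z points along the fingers, y is the line along which they close (so a half turn about z gives the same grasp; the last joint's range is limited). The gripper opens to 85 mm and grips with 20 to 120 N. Pads are 22 mm wide; open, the fingers measure 114 mm over their backs; the gripper's body (76 mm by 85 mm) begins 54 mm behind the grasp point. The pads swing forward as they close: fully open they stand 13 mm farther back than shut.
Start: joints at [-0.11, 0.377, 0.081, 1.274, 0, 1.46], TCP at [0.575, 0, 0.234] pointing down, gripper open.
Joint ranges: [-2.72, 2.72], [-0.84, 1.66], [-1.02, 1.22], [-1.77, 2.12], [-1.37, 1.28], [-3.14, 3.14]. Speed limits (rad/s): [2.57, 2.57, 3.14, 3.14, 3.14, 3.14].

## Interface

Orientations are given as a unit quaternion [w, x, y, z].
In Python, from workcell import manip, vision, models gives the robot as it stands.
- The arm moves only by the tool move_arm, never from a script. Its argument "increments" is a list of rows, each a list of 7 numbers: the finger opening in cm, from 0 to 8.54, then the shift along the world's x, y, z in cm, then the turn, a rotation vector about the world's x, y, z in degrees. In form: [[jaw, x, y, z, rx, ry, rz], ...]. A call has 1 to 20 rows; each row is the pose to reach, as a shift and turn from the pose commanded when the call began; what a row does not reach only later rows make up. A row lasts 1/10 s, in which the tool goes at most 50 mm and 8.59 degrees, less where a joint would pass 70% of its speed; a pose out of reach is approached as far as the arm can. A call with a gripper value outside its range is refused whole. The fingers move at their own pace and stop on an object; "squeeze" is the grip in N (left out, the last holds). Time passes only in rows, so rows that repeat a pose let the fingers close. It gives the time, the measured TCP pose, the force, the opening and the grip force at its end, in the units of the state.
- manip.observe(): the state, without advancing time (a new reading comes with each control period).
- vision.capture(name): name is "scene" or "side" or "wrist"; returns a dict with "img" (384x512x3 uint8, red, green, blue), "vfov" (degrees; the focal length in pixels is half the picture's height over the tangent of half this angle, whatever the lens; pixels are square), "cx", "cy" (the principal point, pixels), "R" (3x3) and "t" (3): a world point X has camera coordinates R X + t. Camera axes: x right, y down, z forward; pixel columns grow to the right and rows downward; lengths in m; the calibration is good to about 2 mm. A picture is of the moment at which its call begins. There is no depth.
- manip.hand_in(): hands the job in; it is judged then, once.
Trained networks look in a picture, given as the dict that the camera call returned (one of the last four; its "shot" number tells which), for a name from the list of things; names that differ only in an ending like _2 or _b are one class to them, and where a whole thing is asked for, a point or a joint stands for the part that bears it (a point fixed in the world has none). Each returns a list of dicts, best first, with "confidence" (0 to 1); they miss things now and then, are a little off and sometimes report something else, mostly with a low value. They report only what shows in the picture. A call takes as long as a camera call.
- models.regions_of(picture, thing): "mask" (384x512 bool, what is visible of it) and "rect" ([left, top, right, bottom] in pixels, round what is visible of it).
The state is a dict: "t": time; "qpos": joint angles; "qd": joint speeds; "tau": joint torques, N m; "position": TCP position; "tool_rot": TCP orientation; "contact_force": force on the tool from outside, world axes, zero at the start; "moment": the same for the moment, N m; "width": finger opening in m; "gripper_force": force on a finger pad.
Only numpy, scipy, OpenCV 4.12 (cv2) and the standard library are available. Lean on these libraries where they do the work, as an engineer would, in place of code of your own. Each camera call takes 0.05 s, during which the arm holds its last target. There are 200 camera calls.

## Working session

There is one attempt and no reset: what is moved stays moved. The work goes in short steps, Python scripts to look and compute and a tool call to move; the robot and the scene stay as the last step left them, time stands still between calls to the robot, and variables do not carry over. Pictures are saved under pics/ and viewed, at most 10 in all, crops included, and the job is handed in when it is done.

Besides the shell and the picture viewer there is one more tool, called after "Request:" by a JSON object that holds its "op" and its "data". move_arm: Moves the arm, as the interface text tells. Its arguments: {"type":"object","properties":{"increments":{"type":"array","items":{"type":"array","items":{"type":"number"}}},"squeeze":{"type":"number"}},"required":["increments"]}

```bash
mkdir -p pics; cat > h.py <<'E'
import numpy as np, cv2
from workcell import manip, vision, models
def K(p):
    f=p["img"].shape[0]/2/np.tan(np.radians(p["vfov"])/2); return f
def proj(p,X):
    c=np.asarray(p["R"])@np.asarray(X,float)+p["t"]; f=K(p); return np.array([p["cx"]+f*c[0]/c[2],p["cy"]+f*c[1]/c[2]])
def ray(p,u):
    f=K(p); R=np.asarray(p["R"]); d=R.T@np.array([(u[0]-p["cx"])/f,(u[1]-p["cy"])/f,1]); return -R.T@np.asarray(p["t"]), d/np.linalg.norm(d)
def atz(p,u,z):
    o,d=ray(p,u); return o+d*(z-o[2])/d[2]
def tri(l):
    A=np.zeros((3,3));b=np.zeros(3)
    for p,u in l:
        o,d=ray(p,u);M=np.eye(3)-np.outer(d,d);A+=M;b+=M@o
    return np.linalg.solve(A,b)
def cen(m):
    v,u=np.nonzero(m); return np.array([u.mean(),v.mean()])
E
python3 - <<'E'
from h import *
print(manip.observe())
P={}
for n in("scene","side","wrist"):
    p=vision.capture(n);P[n]=p
    print(n,p["vfov"],p["cx"],p["cy"],np.round(-np.asarray(p["R"]).T@p["t"],3))
    for th in("box","key","slide_knob","drum","mallet","gouge","tub","panel"):
        for r in models.regions_of(p,th)[:2]:
            print(th,round(r["confidence"],2),r["rect"],np.round(cen(r["mask"]),1), r["mask"].sum())
im=np.hstack([cv2.resize(P[n]["img"],(400,300)) for n in("side","wrist")])
cv2.imwrite("pics/a.png",cv2.resize(P["scene"]["img"],(800,600))[...,::-1]);cv2.imwrite("pics/b.png",im[...,::-1])
E
```

```text
{'t': 0.0, 'qpos': array([-1.10287642e-01,  3.78055581e-01,  7.96519981e-02,  1.27441936e+00,
       -3.25411770e-05,  1.46049202e+00]), 'qd': array([ 0.00083556, -0.00089465, -0.00062855, -0.0005354 ,  0.00059464,
       -0.0007475 ]), 'tau': array([ 5.03441061e-04, -4.63600910e+01,  2.69876987e+01,  2.07655923e-02,
       -6.74222474e-05, -6.15417605e-06]), 'position': array([5.74352646e-01, 7.47768938e-05, 2.33375264e-01]), 'tool_rot': array([-7.80863776e-04,  7.07100513e-01,  7.07112323e-01, -6.45996305e-04]), 'contact_force': array([-0.37596415, -0.30080581,  0.27678817]), 'moment': array([-0.01287855,  0.0490671 , -0.02271996]), 'gripper_force': 0.0, 'width': 0.08536380799913044}
scene 56.17437990323714 257.1281804638736 185.37007007065833 [ 1.138 -0.243  0.767]
key 0.73 [246.4, 162.2, 260.6, 178.0] [252.4 167.6] 130
drum 0.7 [209.2, 188.2, 248.3, 193.9] [229.7 189.1] 170
mallet 0.65 [108.7, 118.4, 150.7, 190.3] [130.1 159.8] 1540
gouge 0.75 [300.6, 176.1, 376.1, 201.2] [352.4 192.3] 440
gouge 0.18 [171.0, 148.3, 290.6, 231.8] [234.  193.1] 8574
tub 0.87 [160.5, 231.5, 191.1, 2
[... 751 characters left out ...]
0.59 [235.7, 154.7, 253.3, 172.0] [244.6 165.1] 174
wrist 68.46674651009396 258.2364904766463 193.37627079693243 [0.575 0.071 0.374]
box 0.83 [65.4, 21.7, 338.5, 335.1] [202.8 174.6] 43243
key 0.91 [178.7, 132.5, 229.5, 199.3] [204.4 164.1] 1262
drum 0.8 [200.6, 179.3, 263.0, 271.8] [231.6 225.2] 2056
drum 0.35 [209.5, 0.0, 241.2, 27.8] [221.8  12.6] 479
mallet 0.6 [65.0, 350.1, 105.2, 384.0] [ 86.2 367.5] 731
gouge 0.7 [209.3, 0.0, 241.3, 32.3] [222.   12.1] 479
tub 0.69 [255.4, 291.4, 305.5, 329.6] [278.7 309.6] 1397
tub 0.24 [174.2, 127.0, 232.7, 199.8] [204.8 164.7] 1279
panel 0.59 [281.3, 120.2, 448.9, 272.3] [363.9 196.8] 12727
panel 0.59 [181.8, 136.5, 229.4, 199.5] [205.2 165.1] 1244
```

View pics/a.png

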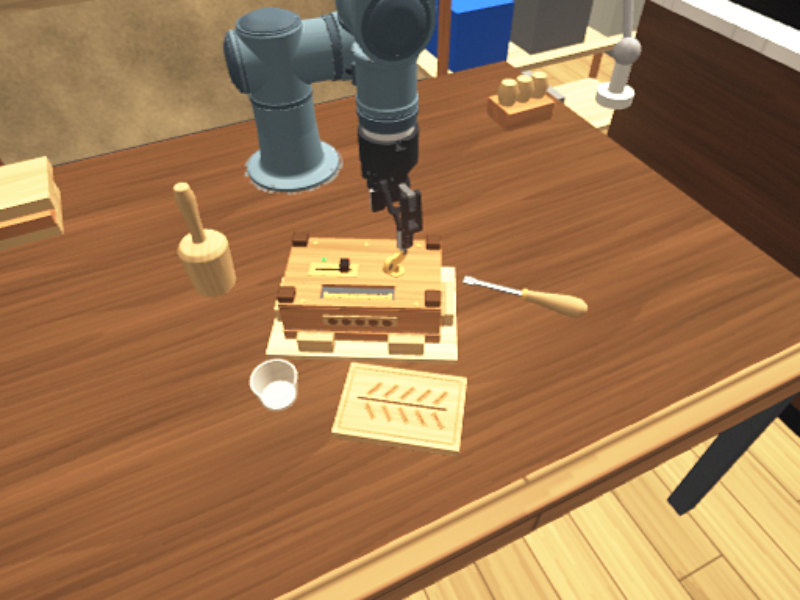

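View pics/b.png

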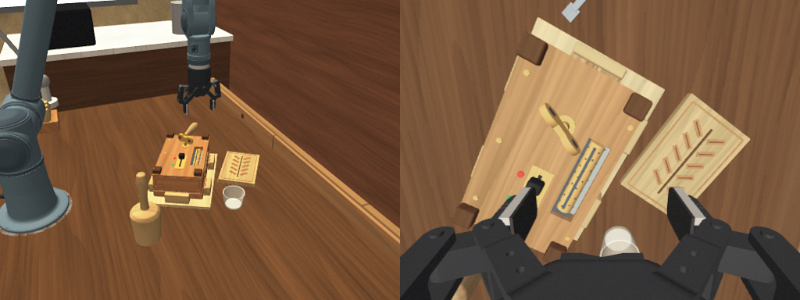

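Scene: box centre at about (365,295) of 800x600, key at (395,262), knob at (343,265), mallet on the left. Wrist: key at full-res (204,164), knob near (174,238), partly behind a finger, and three dark feet visible.

```bash
python3 - <<'E'
from h import *
W=vision.capture("wrist");S=vision.capture("side");C=vision.capture("scene")
cs=[]
for p in(W,S,C):
    r=models.regions_of(p,"key")
    cs.append((p,cen(r[0]["mask"])) if r else None)
print([c[1] for c in cs if c])
X=tri([c for c in cs if c]);print("key",X,[proj(p,X)-u for p,u in cs])
print("wrist at .134",atz(W,cs[0][1],.134))
# key mask axis
m=models.regions_of(W,"key")[0]["mask"]
cr=cv2.resize(W["img"][10:340,60:345],None,fx=1.8,fy=1.8,interpolation=cv2.INTER_CUBIC)
cv2.imwrite("pics/c.png",cr[...,::-1])
import pickle;pickle.dump((W,S,C,m),open("v.pkl","wb"))
E
```

```text
[array([205.25170068, 164.65561224]), array([236.1       , 178.36842105])]Traceback (most recent call last):
  File "<stdin>", line 8, in <module>
TypeError: cannot unpack non-iterable NoneType object
```

```bash
python3 - <<'E'
from h import *
W=vision.capture("wrist");S=vision.capture("side")
m=models.regions_of(W,"key")[0]["mask"]
cs=[(W,cen(m)),(S,cen(models.regions_of(S,"key")[0]["mask"]))]
X=tri(cs);print("key",X,[proj(p,X)-u for p,u in cs])
print("wrist at .134",atz(W,cs[0][1],.134))
cr=cv2.resize(W["img"][10:340,60:345],None,fx=1.8,fy=1.8,interpolation=cv2.INTER_CUBIC)
cv2.imwrite("pics/c.png",cr[...,::-1])
import pickle;pickle.dump((W,S,m),open("v.pkl","wb"))
E
```

```text
key [0.52748779 0.02628338 0.12607049] [array([-0.65135104, -0.23372261]), array([0.21326718, 0.01952312])]
wrist at .134 [0.52956601 0.02750502 0.134     ]
```

View pics/c.png

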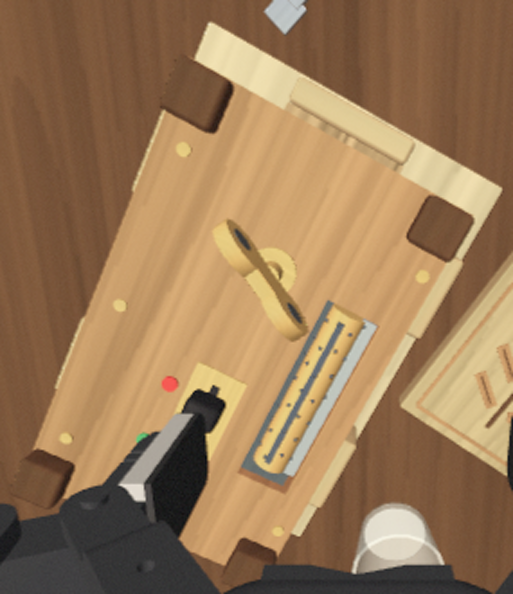

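Crop of wrist view: feet tops at (197,92), (441,226), (41,478); key blade runs from (233,240) to (292,325), boss at (277,268); knob (208,405), red dot (170,383), green (141,438).

```bash
cat >> h.py <<'E'
def fit(B,Wd):
    B=np.array(B,float)[:,:2];Wd=np.array(Wd)[:,:2];b0,w0=B.mean(0),Wd.mean(0);H=(B-b0).T@(Wd-w0)
    th=np.arctan2(H[0,1]-H[1,0],H[0,0]+H[1,1]);c,s=np.cos(th),np.sin(th);R=np.array([[c,-s],[s,c]])
    return th,R,w0-R@b0,(B@R.T+w0-R@b0)-Wd
E
python3 - <<'E'
from h import *
import pickle;W,S,m=pickle.load(open("v.pkl","rb"))
c=lambda x,y:(x/1.8+60,y/1.8+10)
f=[atz(W,c(*u),.121) for u in((197,92),(441,226),(41,478))]
print(np.round(f,4))
th,R,t,res=fit([(-.066,.116),(.066,.116),(-.066,-.116)],f);print("box",np.degrees(th),t,res*1000)
P=lambda x,y:R@[x,y]+t
print("axis",P(0,.055),"knob",P(0,-.03),"green",P(0,-.07))
print("red dot",atz(W,c(170,383),.105),"knobtop",atz(W,c(208,400),.125))
a,b=[atz(W,c(*u),.149) for u in((232,240),(292,325))]
print("wing dir top ends",a,b,np.linalg.norm(a-b),np.degrees(np.arctan2(*(b-a)[1::-1])),(a+b)/2)
print("side proj of axis z=.134",proj(S,[*P(0,.055),.134]),cen(models.regions_of(vision.capture('side'),'key')[0]['mask']))
E
```

```text
[[ 0.5026  0.1108  0.121 ]
 [ 0.6166  0.0506  0.121 ]
 [ 0.3969 -0.0891  0.121 ]]
box -27.885666583728657 [ 0.50672874 -0.02036568] [[ 0.01182512  2.27362469]
 [ 2.7360501   0.65661409]
 [-2.74787521 -2.93023878]]
axis [0.53245272 0.02824786] knob [ 0.49269748 -0.04688216] green [ 0.47398913 -0.08223747]
red dot [ 0.46937101 -0.03805635  0.105     ] knobtop [ 0.49641179 -0.03965433  0.125     ]
wing dir top ends [0.52076656 0.04692395 0.149     ] [0.5456312  0.00827483 0.149     ] 0.045956558052292804 -57.24507966178687 [0.53319888 0.02759939 0.149     ]
side proj of axis z=.134 [238.00991154 175.62393511] [185.64843424 276.20668058]
```

Request:
{"op": "move_arm", "data": {"increments": [[8.5, -4.2, 2.8, 0, 0, 0, 8], [8.5, -4.2, 2.8, 0, 0, 0, 16], [8.5, -4.2, 2.8, 0, 0, 0, 24], [8.5, -4.2, 2.8, 0, 0, 0, 32], [8.5, -4.2, 2.8, 0, 0, 0, 40], [8.5, -4.2, 2.8, 0, 0, 0, 48], [8.5, -4.2, 2.8, 0, 0, 0, 56], [8.5, -4.2, 2.8, 0, 0, 0, 64], [8.5, -4.2, 2.8, 0, 0, 0, 72], [8.5, -4.2, 2.8, 0, 0, 0, 80], [8.5, -4.2, 2.8, 0, 0, 0, 88], [8.5, -4.2, 2.8, 0, 0, 0, 96], [8.5, -4.2, 2.8, 0, 0, 0, 104], [8.5, -4.2, 2.8, 0, 0, 0, 112], [8.5, -4.2, 2.8, 0, 0, 0, 112]]}}

```text
t: 3.45
position: [0.533, 0.028, 0.2344]
tool_rot: [0.0, -0.191, 0.982, 0.0]
contact_force: [0.7, 0.6, 0.3]
width: 0.0851
gripper_force: 0.0
```

```bash
python3 - <<'E'
from h import *
s=manip.observe();print(s["qpos"],s["position"],s["t"])
W=vision.capture("wrist")
for th in("key","slide_knob"):
    for r in models.regions_of(W,th)[:1]:
        u=cen(r["mask"]);print(th,r["confidence"],u,atz(W,u,.134),atz(W,u,.116))
cv2.imwrite("pics/d.png",cv2.resize(W["img"],(800,600),interpolation=cv2.INTER_CUBIC)[...,::-1])
import pickle;pickle.dump(W,open("w2.pkl","wb"))
E
```

```text
[-6.64556790e-02  2.92725741e-01 -3.92477921e-02  1.23881538e+00
  1.03905375e-04 -4.50135036e-01] [0.53303844 0.02799641 0.23435203] 3.45
key 0.95 [258.41218005 189.95851721] [0.52936487 0.02671895 0.134     ] [0.53397946 0.02858213 0.116     ]
slide_knob 0.88 [193.663286   112.89655172] [ 0.48856483 -0.04674005  0.134     ] [ 0.49011466 -0.05039486  0.116     ]
```

View pics/d.png

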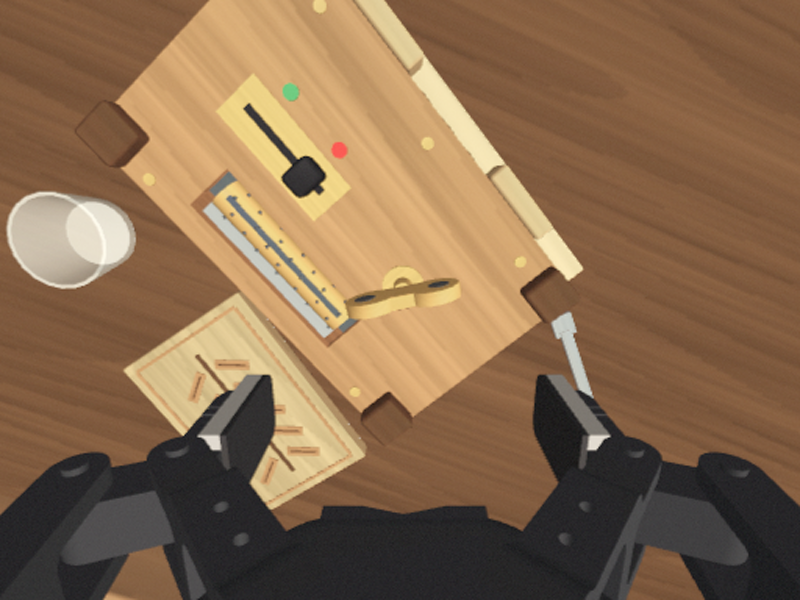

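Second wrist view (800x600): knob (304,176), green dot (291,92), red (339,150), key blade (347,303)–(461,287), boss (402,283); all unobstructed.

```bash
python3 - <<'E'
from h import *
import pickle;W,S,m=pickle.load(open("v.pkl","rb"));V=pickle.load(open("w2.pkl","rb"))
c=lambda x,y:(x/1.8+60,y/1.8+10)
d=lambda x,y:(x*.64,y*.64)
cs=[(W,cen(m)),(V,(258.4,190)),(S,(236.1,178.37))]
X=tri(cs);print("key",X,[proj(p,X)-u for p,u in cs]); X=tri(cs[:2]);print("key2",X)
e1=[(W,c(240,237)),(V,d(364,298))];e2=[(W,c(289,322)),(V,d(440,287))]
for pair in((c(240,237),c(289,322)),):
  for A,B in(((d(364,298)),(d(440,287))),((d(440,287)),(d(364,298)))):
    a=tri([(W,pair[0]),(V,A)]);b=tri([(W,pair[1]),(V,B)]);print("holes",a,b,(a+b)/2,np.degrees(np.arctan2(*(b-a)[1::-1])),np.linalg.norm(a-b),proj(W,a)-pair[0],proj(W,b)-pair[1])
red=tri([(W,c(170,383)),(V,d(339,150))]);gr=atz(V,d(291,92),red[2]);print("red",red,"gr",gr,np.degrees(np.arctan2(*(red-gr)[1::-1]))-90)
B=[(-.066,.116),(.066,.116),(.066,-.116)]
f=[atz(V,d(*u),.121) for u in((550,298),(386,420),(112,135))]
print(fit(B,f)[0]*57.3,fit(B,f)[2:]);th,R,t,_=fit(B,f)
print("axis",R@[0,.055]+t,"knob",R@[0,-.03]+t,"knob top meas",atz(V,d(306,172),.125))
a=[atz(V,d(*u),.149) for u in((347,297),(461,281))];print(a,np.mean(a,0),np.degrees(np.arctan2(*(a[0]-a[1])[1::-1])))
E
```

```text
key [0.52848744 0.02699008 0.12775322] [array([ 0.09086642, -0.68907342]), array([ 0.6535987 , -2.64968445]), array([ 0.78799481, -0.34188909])]
key2 [0.52951637 0.02707164 0.13295036]
holes [0.52890143 0.026996   0.14897536] [0.52874238 0.02604958 0.15956248] [0.5288219  0.02652279 0.15426892] -99.54021486024563 0.01063052422684263 [ 7.33905563 26.57079679] [-22.69345166 -16.81061965]
holes [0.51859232 0.04546133 0.12312518] [0.5407958  0.0052138  0.12843297] [0.52969406 0.02533757 0.12577908] -61.115659084888804 0.04627126888447512 [0.13104145 0.18532643] [-0.80147099 -1.182462  ]
red [ 0.46936512 -0.03785963  0.10516612] gr [ 0.45044421 -0.07281312  0.10516612] -28.427418531514355
-28.113105791689886 (array([ 0.50308276, -0.02169448]), array([[-0.00134513,  0.00270059],
       [ 0.00231604,  0.00122795],
       [-0.00097091, -0.00392854]]))
axis [0.52899776 0.02681751] knob [ 0.48894731 -0.04815556] knob top meas [ 0.48647446 -0.04758096  0.125     ]
[array([ 0.53683219, -0.00263181,  0.149     ]), array([0.50637186, 0.04972871, 0.149     ])] [0.52160203 0.02354845 0.149     ] -59.81163071141333
```

Request:
{"op": "move_arm", "data": {"increments": [[7, -0.33, -0.13, 0, 0, 0, 8], [7, -0.33, -0.13, 0, 0, 0, 16], [7, -0.33, -0.13, 0, 0, 0, 24], [7, -0.33, -0.13, 0, 0, 0, 32], [7, -0.33, -0.13, 0, 0, 0, 40], [7, -0.33, -0.13, 0, 0, 0, 48], [7, -0.33, -0.13, 0, 0, 0, 56], [6, -0.33, -0.13, -1, 0, 0, 64], [6, -0.33, -0.13, -2, 0, 0, 72], [5, -0.33, -0.13, -3, 0, 0, 80], [4, -0.33, -0.13, -4, 0, 0, 88], [4, -0.33, -0.13, -5, 0, 0, 94], [4, -0.33, -0.13, -5, 0, 0, 98], [4, -0.33, -0.13, -5, 0, 0, 98]]}}

```text
t: 5.0
position: [0.5294, 0.0267, 0.184]
tool_rot: [0.0, 0.866, -0.501, -0.0]
contact_force: [-0.4, -0.3, -0.4]
width: 0.0401
gripper_force: 0.0
```

```bash
python3 - <<'E'
from h import *
s=manip.observe();print(s["qpos"],s["position"],s["moment"],s["t"])
R=np.array(cv2.Rodrigues(np.zeros(3))[0]); w,x,y,z=s["tool_rot"];print(np.degrees(np.arctan2(1-2*(x*x+z*z),2*(x*y-w*z))))
W=vision.capture("wrist")
# project fingertip closing midpoint & expected blade
for q in((.5297,.0267,.149),(.5297,.0267,.105)): print(proj(W,q)/.64)
cv2.imwrite("pics/e.png",cv2.resize(W["img"],(800,600),interpolation=cv2.INTER_CUBIC)[...,::-1])
E
```

```text
[-6.92289607e-02  3.07132167e-01 -1.51260802e-01  1.11328366e+00
 -5.34697976e-05 -2.16191833e+00] [0.52943466 0.02672462 0.18396756] [ 0.01411865 -0.0181431   0.02312041] 5.0
-150.09772018666868
[404.05821985 347.30762878]
[403.92833982 315.48379542]
```

View pics/e.png

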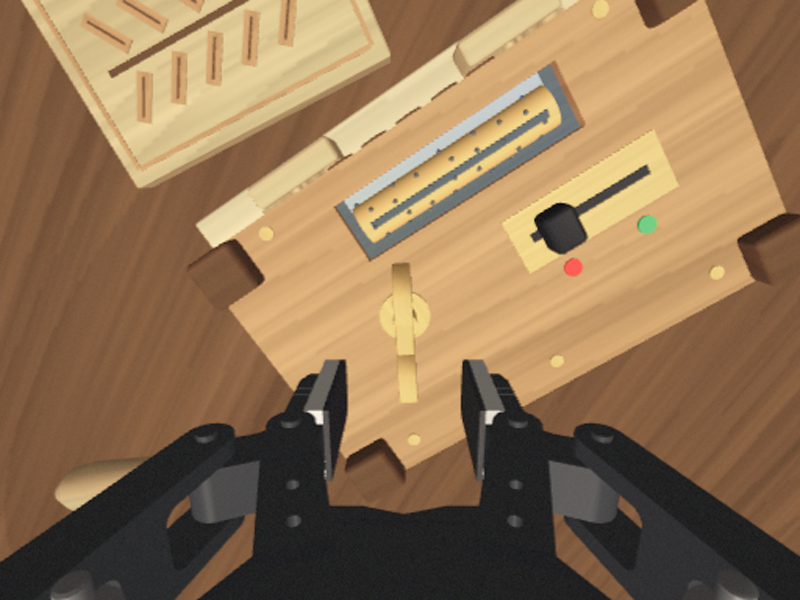

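The blade is centred between the fingers, (400,265)–(408,400), boss at (405,315) just where predicted; it needs about 3° more turn. Going down and gripping.

Request:
{"op": "move_arm", "data": {"increments": [[4, 0, 0, -1, 0, 0, 3], [4, 0, 0, -2, 0, 0, 3], [4, 0, 0, -3, 0, 0, 3], [4, 0, 0, -3.9, 0, 0, 3], [4, 0, 0, -3.9, 0, 0, 3], [0, 0, 0, -3.9, 0, 0, 3], [0, 0, 0, -3.9, 0, 0, 3], [0, 0, 0, -3.9, 0, 0, 3], [0, 0, 0, -3.9, 0, 0, 3], [0, 0, 0, -3.9, 0, 0, 3], [0, 0, 0, -3.9, 0, 0, 3], [0, 0, 0, -3.9, 0, 0, 3]], "squeeze": 50}}

```text
t: 6.25
position: [0.5294, 0.0262, 0.1462]
tool_rot: [0.001, 0.879, -0.477, 0.0]
contact_force: [-3.5, -1.2, 4.9]
width: 0.0034
gripper_force: 52.3
```

```bash
cat > st.py <<'E'
from h import *
s=manip.observe();w,x,y,z=s["tool_rot"]
print("t",round(s["t"],2),"q6",round(s["qpos"][5],3),"yaw",round(np.degrees(np.arctan2(1-2*(x*x+z*z),2*(x*y-w*z))),2),"pos",s["position"].round(4),"F",s["contact_force"].round(1),"M",s["moment"].round(3),"tau6",s["tau"][5].round(3),"w",round(s["width"],4),"gf",s["gripper_force"])
E
python3 st.py
```

```text
t 6.25 q6 -2.216 yaw -147.02 pos [0.5294 0.0262 0.1462] F [-3.5 -1.2  4.9] M [-0.367  0.745  0.011] tau6 0.016 w 0.0034 gf 52.342695667175576
```

Request:
{"op": "move_arm", "data": {"increments": [[0, 0, 0, 0, 0, 0, -4], [0, 0, 0, 0, 0, 0, -8], [0, 0, 0, 0, 0, 0, -12], [0, 0, 0, 0, 0, 0, -16], [0, 0, 0, 0, 0, 0, -20], [0, 0, 0, 0, 0, 0, -20], [0, 0, 0, 0, 0, 0, -20]], "squeeze": 50}}

```text
t: 6.95
position: [0.5296, 0.0263, 0.1462]
tool_rot: [0.0, 0.783, -0.623, 0.0]
contact_force: [-3.5, -1.5, 5.5]
width: 0.0034
gripper_force: 52.3
```

```bash
python3 st.py; python3 - <<'E'
from h import *
W=vision.capture("wrist")
cv2.imwrite("pics/f.png",cv2.resize(W["img"],(800,600),interpolation=cv2.INTER_CUBIC)[...,::-1])
E
```

```text
t 6.95 q6 -1.867 yaw -167.01 pos [0.5296 0.0263 0.1462] F [-3.5 -1.5  5.5] M [-0.348  0.687  0.071] tau6 0.083 w 0.0034 gf 52.27761308779009
```

View pics/f.png

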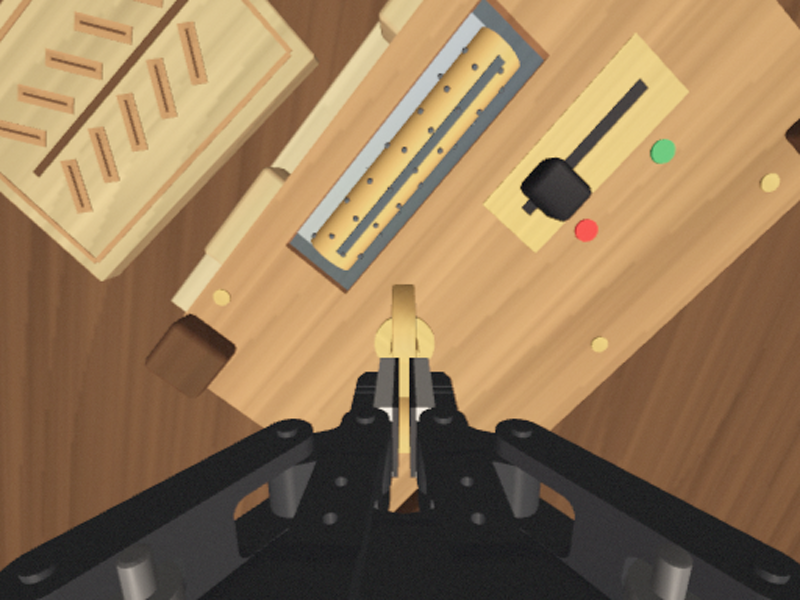

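The key turned with the gripper, blade held between the pads at (403,330–400). Continue well short of 3.6 rad.

Request:
{"op": "move_arm", "data": {"increments": [[0, 0, 0, 0, 0, 0, -7], [0, 0, 0, 0, 0, 0, -14], [0, 0, 0, 0, 0, 0, -21], [0, 0, 0, 0, 0, 0, -28], [0, 0, 0, 0, 0, 0, -35], [0, 0, 0, 0, 0, 0, -42], [0, 0, 0, 0, 0, 0, -49], [0, 0, 0, 0, 0, 0, -56], [0, 0, 0, 0, 0, 0, -63], [0, 0, 0, 0, 0, 0, -70], [0, 0, 0, 0, 0, 0, -77], [0, 0, 0, 0, 0, 0, -84], [0, 0, 0, 0, 0, 0, -91], [0, 0, 0, 0, 0, 0, -98], [0, 0, 0, 0, 0, 0, -105], [0, 0, 0, 0, 0, 0, -112], [0, 0, 0, 0, 0, 0, -119], [0, 0, 0, 0, 0, 0, -120], [0, 0, 0, 0, 0, 0, -120], [0, 0, 0, 0, 0, 0, -120]]}}

```text
t: 9.0
position: [0.5301, 0.0259, 0.1462]
tool_rot: [0.001, 0.147, 0.989, -0.001]
contact_force: [-2.6, -4.2, 5.3]
width: 0.0031
gripper_force: 54.9
```

```bash
python3 st.py
```

```text
t 9.0 q6 0.225 yaw 73.11 pos [0.5301 0.0259 0.1462] F [-2.6 -4.2  5.3] M [-0.7    0.557  0.142] tau6 0.131 w 0.0031 gf 54.87353162840009
```

Request:
{"op": "move_arm", "data": {"increments": [[0, 0, 0, 0, 0, 0, -7], [0, 0, 0, 0, 0, 0, -14], [0, 0, 0, 0, 0, 0, -21], [0, 0, 0, 0, 0, 0, -28], [0, 0, 0, 0, 0, 0, -35], [0, 0, 0, 0, 0, 0, -42], [0, 0, 0, 0, 0, 0, -49], [0, 0, 0, 0, 0, 0, -55], [0, 0, 0, 0, 0, 0, -60], [0, 0, 0, 0, 0, 0, -60], [0, 0, 0, 0, 0, 0, -60]]}}

```text
t: 10.1
position: [0.5298, 0.0256, 0.1462]
tool_rot: [0.001, 0.622, 0.783, -0.001]
contact_force: [-2.3, -4.4, 7.0]
width: 0.0034
gripper_force: 55.1
```

```bash
for i in 1 2; do python3 st.py; done
```

```text
t 10.1 q6 1.272 yaw 13.09 pos [0.5298 0.0256 0.1462] F [-2.3 -4.4  7. ] M [-0.936  0.732  0.104] tau6 0.137 w 0.0034 gf 55.12859279871918
t 10.1 q6 1.272 yaw 13.09 pos [0.5298 0.0256 0.1462] F [-2.3 -4.4  7. ] M [-0.936  0.732  0.104] tau6 0.137 w 0.0034 gf 55.12859279871918
```

Request:
{"op": "move_arm", "data": {"increments": [[0, 0, 0, 0, 0, 0, -5], [0, 0, 0, 0, 0, 0, -10], [0, 0, 0, 0, 0, 0, -10], [0, 0, 0, 0, 0, 0, -10]]}}

```text
t: 10.5
position: [0.5297, 0.0255, 0.1462]
tool_rot: [0.001, 0.688, 0.726, -0.001]
contact_force: [-3.1, -3.6, 6.5]
width: 0.0031
gripper_force: 55.2
```

```bash
python3 st.py
```

```text
t 10.5 q6 1.447 yaw 3.1 pos [0.5297 0.0255 0.1462] F [-3.1 -3.6  6.5] M [-0.914  0.721  0.104] tau6 0.145 w 0.0031 gf 55.20904625183903
```

Request:
{"op": "move_arm", "data": {"increments": [[0, 0, 0, 0, 0, 0, -5], [0, 0, 0, 0, 0, 0, -10], [0, 0, 0, 0, 0, 0, -10], [0, 0, 0, 0, 0, 0, -10]]}}

```text
t: 10.9
position: [0.5297, 0.0255, 0.1461]
tool_rot: [0.001, 0.748, 0.663, -0.001]
contact_force: [-3.7, -4.6, 5.8]
width: 0.0032
gripper_force: 55.3
```

```bash
python3 st.py
```

```text
t 10.9 q6 1.621 yaw -6.9 pos [0.5297 0.0255 0.1461] F [-3.7 -4.6  5.8] M [-0.917  0.718  0.123] tau6 0.141 w 0.0032 gf 55.288981640478596
```

Request:
{"op": "move_arm", "data": {"increments": [[0, 0, 0, 0, 0, 0, -5], [0, 0, 0, 0, 0, 0, -10], [0, 0, 0, 0, 0, 0, -10], [0, 0, 0, 0, 0, 0, -10]]}}

```text
t: 11.3
position: [0.5296, 0.0255, 0.1461]
tool_rot: [0.001, 0.803, 0.596, -0.001]
contact_force: [-3.7, -4.4, 7.1]
width: 0.0032
gripper_force: 55.4
```

```bash
python3 st.py
```

```text
t 11.3 q6 1.796 yaw -16.9 pos [0.5296 0.0255 0.1461] F [-3.7 -4.4  7.1] M [-0.912  0.793  0.135] tau6 0.149 w 0.0032 gf 55.37494739983231
```

Request:
{"op": "move_arm", "data": {"increments": [[0, 0, 0, 0, 0, 0, -5], [0, 0, 0, 0, 0, 0, -10], [0, 0, 0, 0, 0, 0, -10], [0, 0, 0, 0, 0, 0, -10]]}}

```text
t: 11.7
position: [0.5295, 0.0255, 0.1462]
tool_rot: [0.001, 0.852, 0.523, -0.001]
contact_force: [-4.3, -4.4, 7.4]
width: 0.0032
gripper_force: 55.5
```

```bash
python3 st.py
```

```text
t 11.7 q6 1.97 yaw -26.9 pos [0.5295 0.0255 0.1462] F [-4.3 -4.4  7.4] M [-0.883  0.877  0.172] tau6 0.146 w 0.0032 gf 55.457315356470644
```

Request:
{"op": "move_arm", "data": {"increments": [[0, 0, 0, 0, 0, 0, -5], [0, 0, 0, 0, 0, 0, -10], [0, 0, 0, 0, 0, 0, -10], [0, 0, 0, 0, 0, 0, -10]]}}

```text
t: 12.1
position: [0.5294, 0.0256, 0.1461]
tool_rot: [0.001, 0.895, 0.447, -0.001]
contact_force: [-3.7, -4.4, 6.4]
width: 0.0027
gripper_force: 55.5
```

```bash
python3 st.py
```

```text
t 12.1 q6 2.145 yaw -36.9 pos [0.5294 0.0256 0.1461] F [-3.7 -4.4  6.4] M [-0.965  0.894  0.16 ] tau6 0.152 w 0.0027 gf 55.53865457768552
```

Request:
{"op": "move_arm", "data": {"increments": [[0, 0, 0, 0, 0, 0, -5], [0, 0, 0, 0, 0, 0, -10], [0, 0, 0, 0, 0, 0, -10], [0, 0, 0, 0, 0, 0, -10]]}}

```text
t: 12.5
position: [0.5294, 0.0256, 0.1461]
tool_rot: [0.001, 0.93, 0.367, -0.001]
contact_force: [-3.9, -4.8, 7.2]
width: 0.0031
gripper_force: 55.6
```

```bash
python3 st.py
```

```text
t 12.5 q6 2.32 yaw -46.9 pos [0.5294 0.0256 0.1461] F [-3.9 -4.8  7.2] M [-0.885  0.906  0.091] tau6 0.148 w 0.0031 gf 55.60949131962843
```

Request:
{"op": "move_arm", "data": {"increments": [[0, 0, 0, 0, 0, 0, -5], [0, 0, 0, 0, 0, 0, -10], [0, 0, 0, 0, 0, 0, -10], [0, 0, 0, 0, 0, 0, -10]]}}

```text
t: 12.9
position: [0.5294, 0.0257, 0.1462]
tool_rot: [0.001, 0.959, 0.285, -0.0]
contact_force: [-4.4, -3.8, 7.4]
width: 0.0032
gripper_force: 55.7
```

```bash
python3 st.py
```

```text
t 12.9 q6 2.494 yaw -56.88 pos [0.5294 0.0257 0.1462] F [-4.4 -3.8  7.4] M [-0.899  0.909  0.151] tau6 0.218 w 0.0032 gf 55.72872961638495
```

The end is felt (torque up by 0.07). A further 6° should give about +0.22 N m.

Request:
{"op": "move_arm", "data": {"increments": [[0, 0, 0, 0, 0, 0, -2], [0, 0, 0, 0, 0, 0, -4], [0, 0, 0, 0, 0, 0, -6], [0, 0, 0, 0, 0, 0, -6], [0, 0, 0, 0, 0, 0, -6]]}}

```text
t: 13.4
position: [0.5294, 0.0257, 0.1461]
tool_rot: [0.001, 0.972, 0.235, -0.0]
contact_force: [-4.3, -4.6, 8.1]
width: 0.003
gripper_force: 56.6
```

```bash
python3 st.py
```

```text
t 13.4 q6 2.598 yaw -62.87 pos [0.5294 0.0257 0.1461] F [-4.3 -4.6  8.1] M [-0.866  0.869  0.306] tau6 0.301 w 0.003 gf 56.61837676889263
```

Request:
{"op": "move_arm", "data": {"increments": [[0, 0, 0, 0, 0, 0, -2], [0, 0, 0, 0, 0, 0, -4], [0, 0, 0, 0, 0, 0, -4], [0, 0, 0, 0, 0, 0, -4]]}}

```text
t: 13.8
position: [0.5294, 0.0257, 0.1461]
tool_rot: [0.001, 0.98, 0.201, -0.0]
contact_force: [-3.8, -5.0, 7.2]
width: 0.0032
gripper_force: 57.5
```

```bash
python3 st.py
```

```text
t 13.8 q6 2.668 yaw -66.86 pos [0.5294 0.0257 0.1461] F [-3.8 -5.   7.2] M [-0.849  0.912  0.367] tau6 0.359 w 0.0032 gf 57.53712787292898
```

Key is firm (+0.21 N m). Let go, lift and move over to the knob.

Request:
{"op": "move_arm", "data": {"increments": [[2, 0, 0, 0, 0, 0, 0], [4, 0, 0, 0, 0, 0, 0], [5, 0, 0, 0, 0, 0, 0], [5, 0, 0, 0, 0, 0, 0], [5, 0, 0, 2, 0, 0, 0], [5, 0, 0, 4, 0, 0, 0], [5, 0, 0, 6, 0, 0, 0], [5, -1, -2, 7, 0, 0, 8], [5, -2, -4, 7, 0, 0, 16], [5, -3, -6, 7, 0, 0, 24], [5, -4, -7.5, 6, 0, 0, 32], [5, -4, -7.5, 4, 0, 0, 38.5], [5, -4, -7.5, 4, 0, 0, 38.5], [5, -4, -7.5, 4, 0, 0, 38.5]]}}

```text
t: 15.2
position: [0.4894, -0.048, 0.1852]
tool_rot: [-0.0, 0.86, 0.51, -0.0]
contact_force: [-0.2, 0.6, -0.3]
width: 0.0501
gripper_force: 0.0
```

```bash
python3 st.py; python3 - <<'E'
from h import *
W=vision.capture("wrist")
for q in((.4891,-.0488,.125),(.5294,.026,.105)): print(proj(W,q)/.64)
for th in("key","slide_knob"):
    for r in models.regions_of(W,th)[:1]:
        u=cen(r["mask"]);print(th,r["confidence"],u/.64,atz(W,u,.12))
cv2.imwrite("pics/g.png",cv2.resize(W["img"],(800,600),interpolation=cv2.INTER_CUBIC)[...,::-1])
E
```

```text
t 15.2 q6 1.843 yaw -28.62 pos [ 0.4894 -0.048   0.1852] F [-0.2  0.6 -0.3] M [ 0.034 -0.046 -0.011] tau6 -0.028 w 0.0501 gf 0.0
[403.53966872 330.27178018]
[402.46089527 145.35641157]
key 0.73 [404.66311642 135.34351592] [0.5318146  0.02833238 0.12      ]
slide_knob 0.92 [405.68031392 326.19610439] [ 0.49017553 -0.04901867  0.12      ]
```

View pics/g.png

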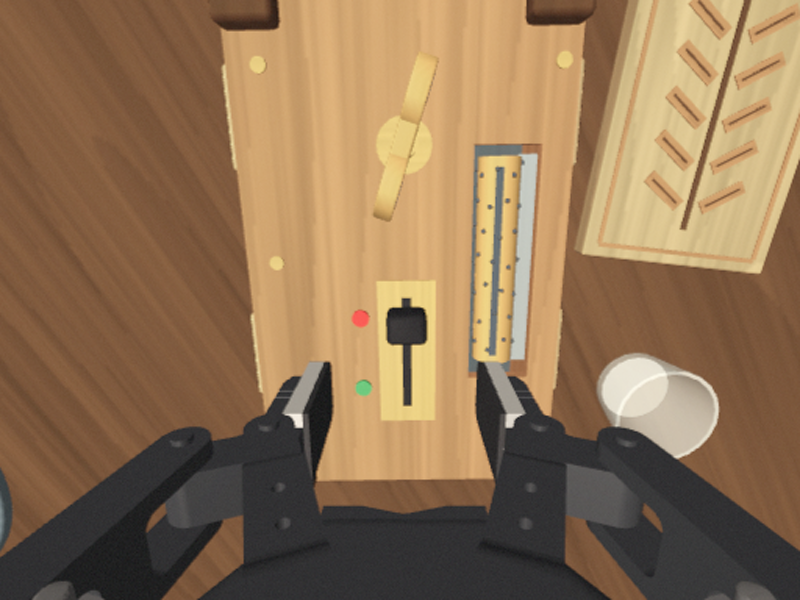

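Knob at (406,326) between the fingers; key rests at (427,55)–(385,218) after springing back to its ratchet; the red and green dots are to the left at (361,318), (363,388). Descend and grip the knob.

Request:
{"op": "move_arm", "data": {"increments": [[5, 0.06, -0.07, -2, 0, 0, 0.3], [5, 0.06, -0.07, -4, 0, 0, 0.3], [4.5, 0.06, -0.07, -5, 0, 0, 0.3], [4, 0.06, -0.07, -5.2, 0, 0, 0.3], [1, 0.06, -0.07, -5.2, 0, 0, 0.3], [1, 0.06, -0.07, -5.2, 0, 0, 0.3], [1, 0.06, -0.07, -5.2, 0, 0, 0.3], [1, 0.06, -0.07, -5.2, 0, 0, 0.3], [1, 0.06, -0.07, -5.2, 0, 0, 0.3]], "squeeze": 30}}

```text
t: 16.25
position: [0.4906, -0.0491, 0.1337]
tool_rot: [0.0, 0.858, 0.514, 0.0]
contact_force: [-0.6, 0.4, 0.0]
width: 0.0099
gripper_force: 0.0
```

```bash
python3 st.py
```

```text
t 16.25 q6 1.835 yaw -28.2 pos [ 0.4906 -0.0491  0.1337] F [-0.6  0.4  0. ] M [ 0.016  0.055 -0.004] tau6 0.0 w 0.0099 gf 0.0
```

```bash
python3 - <<'E'
from h import *
W=vision.capture("wrist");S=vision.capture("side")
for r in models.regions_of(W,"slide_knob")[:1]:
        u=cen(r["mask"]);print(r["confidence"],u/.64,r["rect"],atz(W,u,.12))
a=cv2.resize(W["img"][160:340,160:360],(400,360),interpolation=cv2.INTER_CUBIC)
b=cv2.resize(S["img"][130:238,170:290],(400,360),interpolation=cv2.INTER_CUBIC)
cv2.imwrite("pics/h.png",np.hstack([a,b])[...,::-1])
E
```

```text
0.8 [403.4990262  365.82197238] [243.8, 221.5, 272.9, 255.2] [ 0.49152549 -0.04765598  0.12      ]
```

View pics/h.png

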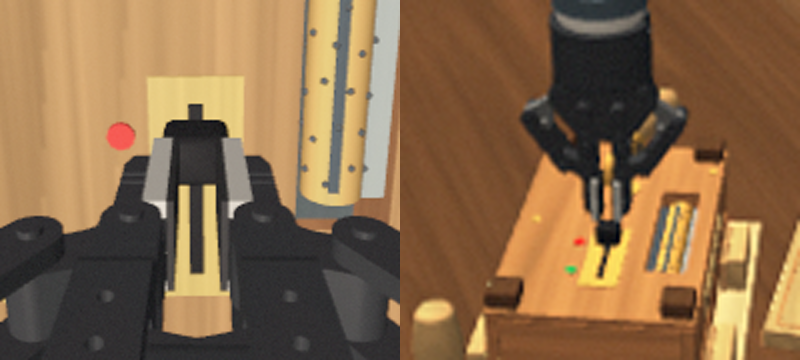

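The picture shows the knob between the fingertips but no grip force yet; command fully closed.

Request:
{"op": "move_arm", "data": {"increments": [[0.5, 0, 0, 0, 0, 0, 0], [0, 0, 0, 0, 0, 0, 0], [0, 0, 0, 0, 0, 0, 0], [0, 0, 0, 0, 0, 0, 0], [0, 0, 0, 0, 0, 0, 0]], "squeeze": 30}}

```text
t: 16.9
position: [0.4903, -0.049, 0.1333]
tool_rot: [0.0, 0.858, 0.514, -0.0]
contact_force: [0.3, 0.6, 0.5]
width: 0.0001
gripper_force: 0.0
```

```bash
python3 st.py
```

```text
t 16.9 q6 1.835 yaw -28.2 pos [ 0.4903 -0.049   0.1333] F [0.3 0.6 0.5] M [ 0.022 -0.021 -0.016] tau6 0.0 w 0.0001 gf 0.0
```

```bash
python3 - <<'E'
from h import *
W=vision.capture("wrist")
for z in(.108,.113,.118,.123,.128): print(z,proj(W,(.4903+.011*.474,-.049+.011*.88,z)).round(1),proj(W,(.4903,-.049,z)).round(1),proj(W,(.4903-.011*.474,-.049-.011*.88,z)).round(1))
for r in models.regions_of(W,"slide_knob")[:1]: print(r["confidence"],r["rect"])
cv2.imwrite("pics/i.png",cv2.resize(W["img"][180:300,180:340],(800,600),interpolation=cv2.INTER_CUBIC)[...,::-1])
E
```

```text
0.108 [258.  212.5] [258.  228.9] [258.  244.8]
0.113 [258.  215.4] [258.  232.2] [258.  248.5]
0.118 [258.  218.4] [258.  235.6] [258.  252.3]
0.123 [258.  221.6] [258.  239.3] [258.  256.3]
0.128 [258.  224.9] [258.  243.1] [258.  260.6]
0.91 [241.3, 221.1, 273.6, 236.1]
```

View pics/i.png

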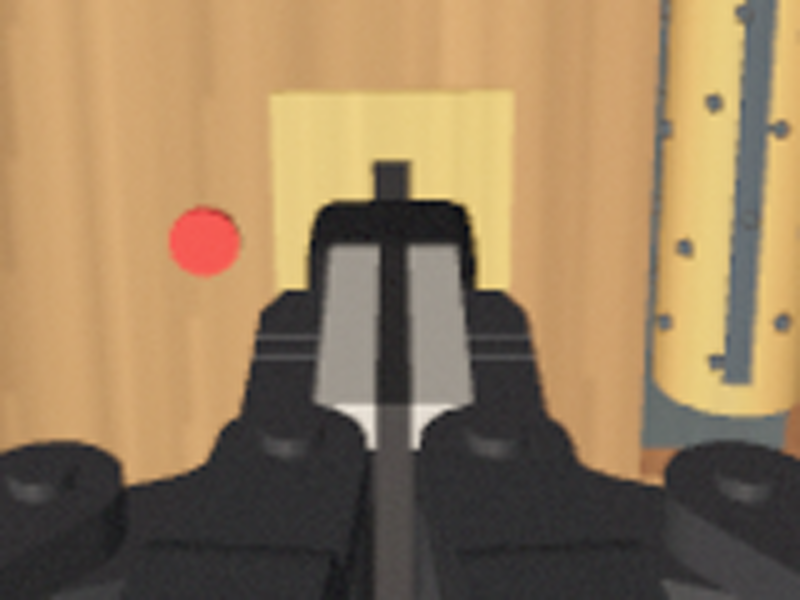

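The closed fingers stand above the knob (visible below/behind them at full-res rows 221–236), so the tips are higher than I assumed. Probe downward gently to find the true tip height.

Request:
{"op": "move_arm", "data": {"increments": [[0, 0, 0, -0.2, 0, 0, 0], [0, 0, 0, -0.4, 0, 0, 0], [0, 0, 0, -0.4, 0, 0, 0]]}}

```text
t: 17.3
position: [0.49, -0.0489, 0.1289]
tool_rot: [-0.0, 0.858, 0.514, -0.0]
contact_force: [0.5, -0.5, -0.6]
width: 0.0
gripper_force: 0.0
```

```bash
python3 st.py;python3 - <<'E'
from h import *
S=vision.capture("side")
for z in(.108,.118,.128,.138): print(z,proj(S,(.4903,-.049,z)).round(1))
print(models.regions_of(S,"slide_knob")[0]["rect"] if models.regions_of(S,"slide_knob") else None, proj(S,(.4903,-.049,.125)))
cv2.imwrite("pics/j.png",cv2.resize(S["img"][155:230,190:290],(800,600),interpolation=cv2.INTER_CUBIC)[...,::-1])
E
```

```text
t 17.3 q6 1.835 yaw -28.2 pos [ 0.49   -0.0489  0.1289] F [ 0.5 -0.5 -0.6] M [-0.014  0.029 -0.021] tau6 0.0 w 0.0 gf 0.0
0.108 [233.  200.4]
0.118 [232.8 197.3]
0.128 [232.7 194.1]
0.138 [232.6 190.9]
[228.3, 197.8, 237.2, 202.4] [232.74553541 195.04857117]
```

View pics/j.png

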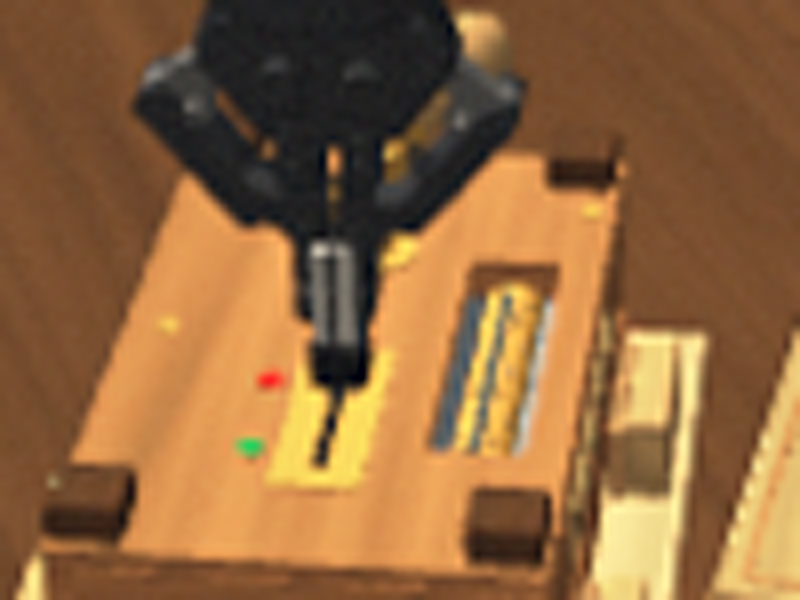

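Ten pictures used: this one shows the pad tips ending at about (335,345) just above the black knob (340,365), knob still at the red dot. I'll continue by touch.

Request:
{"op": "move_arm", "data": {"increments": [[0, 0, 0, -0.15, 0, 0, 0], [0, 0, 0, -0.3, 0, 0, 0], [0, 0, 0, -0.3, 0, 0, 0]]}}

```text
t: 17.75
position: [0.4906, -0.0491, 0.1279]
tool_rot: [0.001, 0.858, 0.514, 0.0]
contact_force: [-4.1, 0.9, 12.1]
width: -0.0001
gripper_force: 6.1
```

```bash
python3 st.py
```

```text
t 17.75 q6 1.835 yaw -28.2 pos [ 0.4906 -0.0491  0.1279] F [-4.1  0.9 12.1] M [ 0.172  0.821 -0.016] tau6 -0.004 w -0.0001 gf 6.084032198486966
```

Contact with the knob's top at TCP z = 0.128: the shut tips stand about 3 mm ahead of the TCP. Lift, open, straddle the knob and grip.

Request:
{"op": "move_arm", "data": {"increments": [[0, 0, 0, 0.5, 0, 0, 0], [3.5, 0, 0, 1, 0, 0, 0], [3.5, 0, 0, 1, 0, 0, 0], [3.5, 0, 0, 1, 0, 0, 0], [3.5, 0, 0, 0.6, 0, 0, 0], [3.5, 0, 0, 0.3, 0, 0, 0], [3.5, 0, 0, 0, 0, 0, 0], [3.5, 0, 0, -0.4, 0, 0, 0], [3.5, 0, 0, -0.8, 0, 0, 0], [3.5, 0, 0, -0.8, 0, 0, 0]]}}

```text
t: 18.75
position: [0.4897, -0.0489, 0.1175]
tool_rot: [-0.0, 0.858, 0.514, -0.001]
contact_force: [0.1, -0.5, 0.2]
width: 0.0351
gripper_force: 0.0
```

```bash
python3 st.py
```

```text
t 18.75 q6 1.835 yaw -28.2 pos [ 0.4897 -0.0489  0.1175] F [ 0.1 -0.5  0.2] M [ 0.042 -0.037  0.022] tau6 -0.0 w 0.0351 gf 0.0
```

Request:
{"op": "move_arm", "data": {"increments": [[3.5, 0, 0, -0.2, 0, 0, 0], [2.5, 0, 0, -0.3, 0, 0, 0], [1.5, 0, 0, -0.3, 0, 0, 0], [0, 0, 0, -0.3, 0, 0, 0], [0, 0, 0, -0.3, 0, 0, 0], [0, 0, 0, -0.3, 0, 0, 0], [0, 0, 0, -0.3, 0, 0, 0]], "squeeze": 30}}

```text
t: 19.45
position: [0.4902, -0.0489, 0.1153]
tool_rot: [-0.0, 0.858, 0.514, -0.0]
contact_force: [-1.3, 0.7, 1.0]
width: 0.019
gripper_force: 29.8
```

```bash
python3 st.py
```

```text
t 19.45 q6 1.835 yaw -28.2 pos [ 0.4902 -0.0489  0.1153] F [-1.3  0.7  1. ] M [0.122 0.164 0.047] tau6 0.015 w 0.019 gf 29.843452870845795
```

Knob gripped (19 mm). Slide it along box -y.

Request:
{"op": "move_arm", "data": {"increments": [[0, -0.24, -0.44, 0, 0, 0, 0], [0, -0.47, -0.88, 0, 0, 0, 0], [0, -0.71, -1.32, 0, 0, 0, 0], [0, -0.95, -1.76, 0, 0, 0, 0], [0, -1.19, -2.2, 0, 0, 0, 0], [0, -1.42, -2.64, 0, 0, 0, 0], [0, -1.66, -3.08, 0, 0, 0, 0], [0, -1.9, -3.52, 0, 0, 0, 0], [0, -1.93, -3.58, 0, 0, 0, 0], [0, -1.93, -3.58, 0, 0, 0, 0]]}}

```text
t: 20.45
position: [0.4718, -0.0837, 0.1153]
tool_rot: [-0.001, 0.858, 0.514, 0.002]
contact_force: [4.7, 6.3, -2.0]
width: 0.0189
gripper_force: 29.7
```

```bash
python3 st.py; python3 - <<'E'
from h import *
p=manip.observe()["position"]-np.array([.4902,-.0489,.1153]);print("along",-(p[:2]@[.474,.880]),p)
F=manip.observe()["contact_force"];print("F along +y",F[:2]@[.474,.880])
E
```

```text
t 20.45 q6 1.752 yaw -28.17 pos [ 0.4718 -0.0837  0.1153] F [ 4.7  6.3 -2. ] M [ 1.317 -0.783  0.164] tau6 0.09 w 0.0189 gf 29.714995622634888
along 0.03930589809483793 [-1.83595123e-02 -3.47766924e-02  3.47160335e-05]
F along +y 7.798077376212319
```

Request:
{"op": "move_arm", "data": {"increments": [[0, -0.1, -0.18, 0, 0, 0, 0], [0, -0.14, -0.26, 0, 0, 0, 0], [0, -0.14, -0.26, 0, 0, 0, 0], [0, -0.14, -0.26, 0, 0, 0, 0]]}}

```text
t: 20.85
position: [0.4718, -0.0838, 0.1154]
tool_rot: [-0.003, 0.858, 0.514, 0.005]
contact_force: [7.4, 13.8, -4.8]
width: 0.0189
gripper_force: 29.5
```

```bash
python3 st.py; python3 - <<'E'
from h import *
p=manip.observe()["position"]-np.array([.4902,-.0489,.1153]);print("along",-(p[:2]@[.474,.880]),p)
F=manip.observe()["contact_force"];print("F along +y",F[:2]@[.474,.880])
W=vision.capture("scene")
for r in models.regions_of(W,"slide_knob")[:1]: print(r["confidence"],cen(r["mask"]))
E
```

```text
t 20.85 q6 1.746 yaw -28.08 pos [ 0.4718 -0.0838  0.1154] F [ 7.4 13.8 -4.8] M [ 2.712 -1.534  0.117] tau6 0.063 w 0.0189 gf 29.535276889801025
along 0.039448228639299955 [-1.84088812e-02 -3.49118397e-02  6.44491989e-05]
F along +y 15.627183682683171
0.5 [256.91660368 261.27084908]
```

The knob is firmly against its end stop (no motion from 7.8 to 15.6 N). Relax, open, lift away.

Request:
{"op": "move_arm", "data": {"increments": [[0, 0.15, 0.28, 0, 0, 0, 0], [0, 0.15, 0.28, 0, 0, 0, 0], [2.5, 0.15, 0.28, 0, 0, 0, 0], [3.5, 0.15, 0.28, 0, 0, 0, 0], [4, 0.15, 0.28, 0, 0, 0, 0], [4, 0.15, 0.28, 0, 0, 0, 0], [4, 0.15, 0.28, 1, 0, 0, 0], [4, 0.15, 0.28, 3, 0, 0, 0], [4, 0.15, 0.28, 6, 0, 0, 0], [4, 0.15, 0.28, 9, 0, 0, 0], [4, 0.15, 0.28, 12, 0, 0, 0], [4, 0.15, 0.28, 12, 0, 0, 0]]}}

```text
t: 22.15
position: [0.4738, -0.0856, 0.2404]
tool_rot: [0.003, 0.858, 0.514, 0.003]
contact_force: [0.3, -0.1, 0.3]
width: 0.04
gripper_force: 0.0
```

```bash
python3 st.py; python3 - <<'E'
from h import *
c,s=np.cos(np.radians(-28.3)),np.sin(np.radians(-28.3));R=np.array([[c,-s],[s,c]])
o=np.array([.5294,.026])-R@[0,.055]
def keyang(W):
    m=models.regions_of(W,"key")[0]["mask"];v,u=np.nonzero(m);_,e=cv2.PCACompute(np.c_[u,v].astype(np.float32),None);return np.degrees(np.arctan2(e[0,1],e[0,0]))
W=vision.capture("wrist");w0=W
print("key",keyang(W))
for r in models.regions_of(W,"slide_knob")[:1]:
    u=cen(r["mask"]);print("knob",r["confidence"],u,"box",R.T@(atz(W,u,.121)[:2]-o),"W=green",proj(W,[*(R@[0,-.07]+o),.121]))
d=models.regions_of(W,"drum")[0]["mask"]
for i in range(14): W=vision.capture("wrist")
g=lambda p:p["img"].astype(float).mean(2)
D=abs(g(W)-g(w0));print("drum diff",D[d].mean(),"elsewhere",np.median(D),D[~d].mean(),"key",keyang(W))
E
```

```text
t 22.15 q6 1.753 yaw -28.2 pos [ 0.4738 -0.0856  0.2404] F [ 0.3 -0.1  0.3] M [-0.01  -0.031 -0.028] tau6 0.0 w 0.04 gf 0.0
key 91.27233
knob 0.75 [254.96634615 188.93269231] box [ 0.00202242 -0.06892513] W=green [252.84180997 190.02753524]
drum diff 32.36413181242079 elsewhere 2.6666666666666714 7.836819983022129 key 86.641624
```

The knob is at the green dot, the drum is turning and the key is slowly turning back. Nothing is being touched.

```bash
python3 -c "
from h import *
print(manip.hand_in())"
```

```text
the job is handed in; nothing more can be done
None
```

The key is wound clockwise about 4.7 rad to its stop, left firm at roughly 0.21 N m over the running torque, and the knob is at the green dot; the drum is turning, the gripper is clear, the tools and panel were not approached, and the job was handed in at about 23 s.

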